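# Swap trays on the seed viewers

### The arm

A 6-joint arm with a two-finger parallel gripper is mounted at the origin on the work surface. World frame = base frame: x ahead of the robot, y to its left, z up, the work surface at z = 0. Lengths are in mm, angles in rad, forces in N, time in s.
With the tool pointing down it reaches from about 350 to 975 mm from the base axis. Payload 7.1 kg.
Tool frame: the origin (TCP) lies midway between the tips of the shut fingers; the grasp point (between the pads) lies 19 mm behind it (ctrl.tcp_to_grasp is the distance from the TCP to the grasp point, in mm); z points along the fingers, y is the line along which they close (so a half turn about z gives the same grasp; the last joint's range is limited). The gripper opens to 88 mm and grips with 3 to 60 N. Pads are 20 mm wide; open, the fingers measure 115 mm over their backs; the gripper's body (75 mm by 178 mm) begins 61 mm behind the grasp point.
Start: joints at [1.238, 0.423, 1.63, -0, 1.089, -0.019], TCP at [192.89, 594.473, 202.575] pointing down, gripper open.
Joint ranges: [-3, 3], [-0.9, 2.11], [0.09, 2.58], [-1.31, 4.45], [0.11, 2.69], [-2.54, 2.54]. Speed limits (rad/s): [2.39, 2.39, 3.01, 3.14, 3.14, 3.14].

### API

Orientations are given as a rotation vector (axis times angle).
In Python, from workcell import get_obs, cams, ticket, boxes_of, ctrl gives the robot as it stands.
- The arm moves only by the shell command python3 -m creep 'ROWS' [OPENING]. ROWS is JSON, one flat list of numbers, 4 for each row, row after row: the shift along the world's x, y, z in m, then the turn about the world's z in rad. In form: [tx, ty, tz, spin, tx, ty, tz, spin, ...]. A call has 1 to 10 rows; each row is the pose to reach, as a shift and turn from the pose commanded when the call began; what a row does not reach only later rows make up. A row lasts 1/12 s, in which the tool goes at most 41.7 mm and 7.16 degrees, less where a joint would pass 70% of its speed; a pose out of reach is approached as far as the arm can. A call with a gripper value outside its range is refused whole. OPENING is the opening, from 0 (shut) to 1 (fully open), set as the call begins (- or left out, the last holds). The fingers move at their own pace and stop on an object; the grip force is fixed at half the most. Time passes only in rows, so rows that repeat a pose let the fingers close. It gives the time, the measured TCP pose, the force, the opening and the grip force at its end, in the units of the state.
- get_obs(): the state, without advancing time (a new reading comes with each control period).
- cams.get_image(name): name is "scene" or "top" or "wrist"; returns (picture, depth): 480x640x3 uint8, red, green, blue; 480x640 float32, mm along the optical axis (not along the pixel's ray), 0 where there is no reading.
- cams.get_calibration(name): a dict with "mtx" (3x3 intrinsics, pixels), "R" (3x3) and "t" (3): a world point X has camera coordinates R X + t; the wrist camera has in their place "mount" (4x4, takes a point from camera to tool coordinates, whose origin is the TCP and whose axes are the flange's). Camera axes: x right, y down, z forward; pixel columns grow to the right and rows downward; lengths in mm; the calibration is good to about 2 mm. A picture is of the moment at which its call begins: read the wrist's pose just before it. get_calibration takes no time and is no camera call.
- ticket.close_job(): hands the job in; it is judged then, once.
Trained networks look in the newest picture that a camera, given by its name, has taken for a name from the list of things; names that differ only in an ending like _2 or _b are one class to them, and where a whole thing is asked for, a point or a joint stands for the part that bears it (a point fixed in the world has none). Each returns a list of dicts, best first, with "score" (0 to 1); they miss things now and then, are a little off and sometimes report something else, mostly with a low value. They report only what shows in the picture. A call takes as long as a camera call. They do not tell look-alikes from the thing itself.
- boxes_of(camera, target): "centre" ([column, row] in pixels, amid what is visible of it).
The state is a dict: "t": time; "qpos": joint angles; "qvel": joint speeds; "joint_torque": joint torques, N m; "ee_pos": TCP position; "orientation": TCP orientation; "ft_force": force on the tool from outside, world axes, zero at the start; "moment": the same for the moment, N m; "width": finger opening in mm; "grasp_force": force on a finger pad.
Only numpy, scipy, OpenCV 4.12 (cv2) and the standard library are available. Lean on these libraries where they do the work, as an engineer would, in place of code of your own. Each camera call takes 0.05 s, during which the arm holds its last target. There are 200 camera calls.

### The job

On the two seed viewers, first push the narrow tray, with the lidded dish standing in it, fully home. Then hook a fingertip behind the lip of the other viewer's wide tray and draw that tray all the way out to its stop, ready for loading. Use only the fingertips: do not pinch a tray's lip or lift the dish, keep the dish upright in its tray, and leave the jars, magnifier and seed tray where they are.

Things in the scene. Friction and masses are not known exactly. Their poses are not given: they have to be found in the camera images.
- wide_viewer: seed viewer with the wide tray: low white housing, 200 mm deep (x) by 170 mm wide (y) by 75 mm tall, with a round black eyepiece 88 mm across on the rear half of its roof (to 102 mm above the table). Origin: centre of the underside; x points from the front, where the tray comes out, to the back. Fixed to the table.
- narrow_viewer: seed viewer with the narrow tray: low white housing, 200 mm deep (x) by 170 mm wide (y) by 75 mm tall, with a round black eyepiece 88 mm across on the rear half of its roof (to 102 mm above the table). Origin: centre of the underside; x points from the front, where the tray comes out, to the back. Fixed to the table.
- wide_tray (a joint): travel of the wide tray in m: 0 = fully home in its housing, grows as it is drawn out, 0.120 = at its outer stop. Slides with about 2.5 N of friction and stays where it is left. Starts nearly or partly home (0 to 0.03). Empty. Between lip and tray proper is a bare flat apron 46 mm long, level with the tray floor, ended by a 7 mm high cross rib; with the tray home the housing's front face is 51 mm behind the lip's inner face.
- narrow_tray (a joint): travel of the narrow tray in m: 0 = fully home in its housing, grows as it is drawn out, 0.120 = at its outer stop. Slides with about 2.5 N of friction and stays where it is left. Starts out (0.075 to 0.11). Between lip and tray proper is a bare flat apron 46 mm long, level with the tray floor, ended by a 7 mm high cross rib; with the tray home the housing's front face is 51 mm behind the lip's inner face.
- wide_lip (a point): the wide tray's lip: upright flat metal strip across the tray's front end, 130 mm long (y), 7 mm thick, top edge 26 mm above the tray floor. Origin: middle of its inner face (towards the housing), level with the tray floor, 24 mm above the table. x points along the rail into the housing (draw out: -x, push home: +x), z up. Outer face at x = -7 mm.
- narrow_lip (a point): the narrow tray's lip: upright flat metal strip across the tray's front end, 80 mm long (y), 7 mm thick, top edge 26 mm above the tray floor. Origin: middle of its inner face (towards the housing), level with the tray floor, 24 mm above the table. x points along the rail into the housing (draw out: -x, push home: +x), z up. Outer face at x = -7 mm.
- dish: lidded steel sample dish, 54 mm across, 21 mm tall, 60 g, loose in the narrow tray behind the cross rib. Origin: centre of its underside. It passes under the housing's roof (opening 34 mm above the tray floor) when the tray is pushed in.
- jar_mid: small closed jar, 38 mm across, 70 mm tall, loose, standing between the two viewers' trays. Origin: centre of underside.
- jar_left: closed jar, 60 mm across, 100 mm tall, loose, on the left of the table. Origin: centre of underside.
- jar_right: closed jar, 60 mm across, 100 mm tall, loose, on the right of the table. Origin: centre of underside.
- magnifier: black hand magnifier lying flat, lens ring 72 mm across, handle 100 mm to its -x, 16 mm tall. Origin: under the middle of the lens.
- seed_tray: open white plastic sorting tray with compartments, 110 x 160 x 30 mm. Origin: centre of underside.
Things that resemble listed ones, but are neither listed nor needed, are in the scene too. There is more than one size of the dish; the job needs the largest.

How it is judged:
By the outcome, as a careful person would: the job done as asked, in the order asked, and still so for the second after the job is handed in, with the robot touching nothing.
It also fails if it takes over 51 s, if anything falls off the work surface, if the arm or the gripper's body presses on something with over 40 N, if the wrist force passes 120 N, or if a joint passes its speed limit or range.

## Working session

There is one attempt and no reset: what is moved stays moved. The work goes in short steps, Python scripts to look and compute and a shell command to move; the robot and the scene stay as the last step left them, time stands still between calls to the robot, and variables do not carry over. Pictures are saved under pics/ and viewed, at most 10 in all, crops included, and the job is handed in when it is done.

```bash
ls; mkdir -p pics
python3 - <<'E'
from workcell import get_obs,cams,boxes_of
import cv2,numpy as np
for n in("top","scene"):
    im,d=cams.get_image(n); cv2.imwrite(f"pics/{n}0.png",im[:,:,::-1]); np.save(f"{n}_d.npy",d)
    for t in("wide_viewer","narrow_viewer","wide_lip","narrow_lip","dish","jar_mid"):
        if n=="top":print(n,t,[(np.round(b["centre"]),round(b["score"],2)) for b in boxes_of(n,t)])
o=get_obs();print(o["t"],o["ee_pos"],o["orientation"],o["width"])
E
```

```text
pics
top wide_viewer [(array([377., 171.]), 0.89)]
top narrow_viewer [(array([253., 184.]), 0.73)]
top wide_lip [(array([382., 215.]), 0.83)]
top narrow_lip [(array([259., 249.]), 0.89), (array([251., 218.]), 0.38)]
top dish [(array([254., 216.]), 0.85), (array([186., 219.]), 0.74), (array([207., 251.]), 0.46), (array([262., 246.]), 0.39)]
top jar_mid [(array([312., 220.]), 0.77)]
0.4 [192.86093456 594.42827104 202.46528394] [-4.90915766e-01 -3.10294736e+00  2.91938033e-04] 88.11938638999501
```

View pics/top0.png

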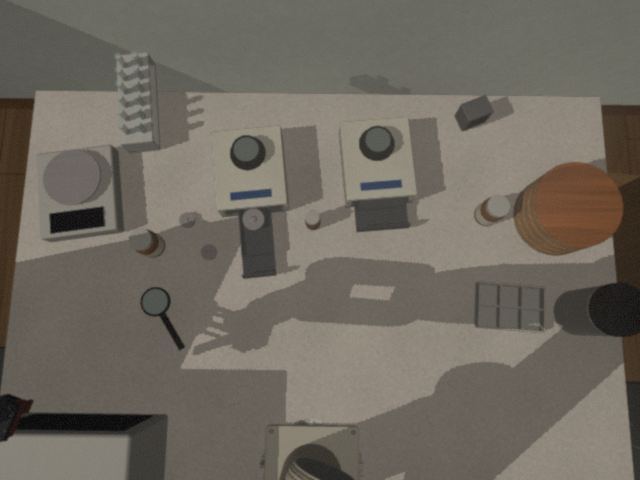

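View pics/scene0.png

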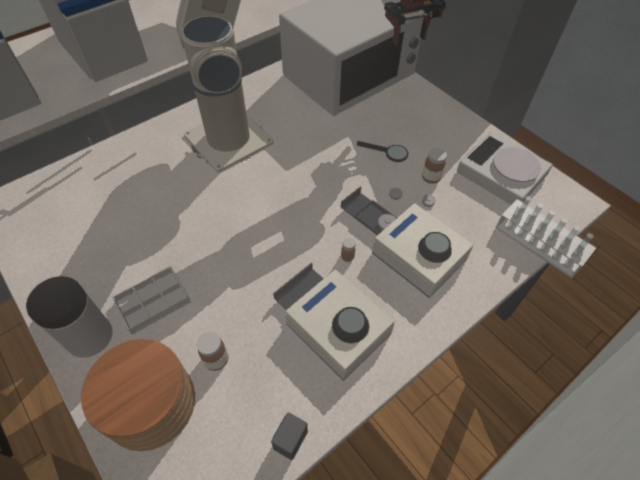

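The top view shows the narrow tray out at (257,245) with the dish at (253,218). The wide tray is nearly home at (382,215), and jar_mid stands between them at (312,220). Next I'll get the geometry from depth.

```bash
cat > h.py <<'E'
import numpy as np
from workcell import cams
def world(cam,d,TR=None):
    c=cams.get_calibration(cam);K=np.array(c["mtx"])
    v,u=np.mgrid[:d.shape[0],:d.shape[1]]
    p=np.stack([(u-K[0,2])/K[0,0]*d,(v-K[1,2])/K[1,1]*d,d],-1)
    if TR is None: return (p-np.array(c["t"]))@np.array(c["R"])
    M=TR@np.array(c["mount"]);return p@M[:3,:3].T+M[:3,3]
E
python3 - <<'E'
from h import *;import cv2
P=world("top",np.load("top_d.npy"))
print("table",P[300,400],P[255,320])
for n,(u0,u1,v0,v1) in dict(narrow=(205,295,115,285),wide=(330,422,110,240)).items():
    Q=P[v0:v1,u0:u1].reshape(-1,3)
    roof=Q[(abs(Q[:,2]-75)<6)]
    r=cv2.minAreaRect(roof[:,:2].astype(np.float32));print(n,"roof",np.round(r[0]),np.round(r[1]),r[2],len(roof))
    fx=roof[:,0].min()
    T=Q[(Q[:,2]>12)&(Q[:,2]<62)&(Q[:,0]<fx+15)]
    r=cv2.minAreaRect(T[:,:2].astype(np.float32));print(" tray",np.round(r[0]),np.round(r[1]),r[2])
    L=Q[(Q[:,2]>42)&(Q[:,2]<58)&(Q[:,0]<fx+5)]
    r=cv2.minAreaRect(L[:,:2].astype(np.float32));print(" lip",np.round(r[0],1),np.round(r[1],1),r[2],len(L),L[:,2].mean())
    print(np.round(L[::max(1,len(L)//14)]).tolist())
Q=P[205:235,300:325].reshape(-1,3);J=Q[Q[:,2]>55];print("jar",J.mean(0),np.ptp(J,axis=0))
Q=P[200:232,238:270].reshape(-1,3);J=Q[(Q[:,2]>38)&(Q[:,2]<60)];print("dish",J.mean(0),np.ptp(J,axis=0))
for u,v in((190,219),(208,252)):print(P[v,u])
E
```

```text
table [ 405.91185083 -211.81989239   -0.69642958] [515.45564295 -13.26854194  -0.69388617]
narrow roof [719. 163.] [202. 170.] 6.434700012207031 4601
 tray [539. 188.] [175. 172.] 6.244488716125488
 lip [536.2 164.2] [178.4 104.2] 13.494156837463379 294 45.78790448479681
[[614.0, 211.0, 58.0], [613.0, 147.0, 44.0], [608.0, 167.0, 42.0], [603.0, 159.0, 46.0], [601.0, 127.0, 44.0], [594.0, 145.0, 52.0], [591.0, 156.0, 42.0], [585.0, 163.0, 44.0], [578.0, 163.0, 43.0], [468.0, 100.0, 50.0], [463.0, 139.0, 48.0], [460.0, 162.0, 49.0], [461.0, 110.0, 49.0], [458.0, 134.0, 45.0]]
wide roof [ 746. -151.] [202. 171.] 5.57891845703125 4573
 tray [ 613. -159.] [ 82. 170.] 0.12947668135166168
 lip [ 589.  -144.4] [165.3  59.9] 70.7593002319336 191 47.922233809298135
[[642.0, -75.0, 51.0], [590.0, -212.0, 44.0], [586.0, -187.0, 52.0], [587.0, -219.0, 45.0], [584.0, -166.0, 45.0], [585.0, -197.0, 46.0], [580.0, -117.0, 53.0], [581.0, -148.0, 50.0], [583.0, -181.0, 42.0], [582.0, -217.0, 46.0], [579.0, -122.0, 44.0], [579.0, -154.0, 46.0], [580.0, -195.0, 45.0], [576.0, -132.0, 46.0], [574.0, -115.0, 46.0]]
jar [588.38657404   5.60741114 100.74198793] [ 282.31865653   43.7672711  1174.72928796]
dish [596.62758    151.51213427  42.53450877] [54.24888649 67.67783689 21.88652766]
[600.55618871 313.9453219   12.86626844]
[517.14979832 264.03184853  14.59003231]
```

Run:
```python
from h import *;import cv2
P=world("top",np.load("top_d.npy"))
for n,(u0,u1,v0,v1),a,c in(("narrow",(205,295,115,285),6.3,(719,163)),("wide",(330,422,110,240),5.5,(746,-151))):
    Q=P[v0:v1,u0:u1].reshape(-1,3);a=np.radians(a)
    D=Q[:,:2]-c;s=D@[np.cos(a),np.sin(a)];l=D@[-np.sin(a),np.cos(a)]
    R=abs(Q[:,2]-75)<5;print(n,"roof s",np.percentile(s[R],[.5,99.5]),"l",np.percentile(l[R],[.5,99.5]))
    m=(Q[:,2]>34)&(Q[:,2]<58)&(s<-140)&(s<(-225 if n=="narrow" else 0))
    print("lip",np.percentile(s[m],[2,25,50,75,98]),"l",np.percentile(l[m],[1,50,99]),m.sum(),np.median(Q[m,2]))
    for k in np.arange(-280,-95,8):
        g=(abs(s-k)<4)&(abs(l)<30);print(k,np.round(np.median(Q[g,2])) if g.any() else None,end="; ")
    print()
Q=P[200:235,295:330].reshape(-1,3);J=Q[(Q[:,2]>50)&(Q[:,2]<80)];print("jar",J.mean(0),np.ptp(J,axis=0))
```

```text
narrow roof s [-99.89770384  97.79812517] l [-84.61779069  83.47262017]
lip [-263.89688942 -262.59887314 -260.65701436 -258.7543408  -256.90177451] l [-40.66807858  -0.95651063  37.94001133] 128 46.88303708824755
-280 -1.0; -272 -0.0; -264 24.0; -256 49.0; -248 24.0; -240 24.0; -232 24.0; -224 24.0; -216 24.0; -208 27.0; -200 24.0; -192 24.0; -184 24.0; -176 24.0; -168 24.0; -160 24.0; -152 25.0; -144 30.0; -136 40.0; -128 42.0; -120 42.0; -112 41.0; -104 42.0; -96 72.0; 
wide roof s [-99.3249005  98.8216234] l [-83.57376137  84.58448303]
lip [-169.30164082 -168.06567027 -165.97505828 -164.3494043  -161.91008662] l [-63.41039677  -0.83946275  64.61737057] 220 46.19434935807823
-280 None; -272 None; -264 None; -256 None; -248 None; -240 None; -232 None; -224 None; -216 None; -208 None; -200 None; -192 1.0; -184 -0.0; -176 0.0; -168 31.0; -160 50.0; -152 24.0; -144 24.0; -136 24.0; -128 23.0; -120 24.0; -112 27.0; -104 24.0; -96 66.0; 
jar [595.51868873   6.32549955  68.93988037] [34.72153676 34.01270636 22.19664129]
```

```bash
python3 -m creep '[0.03,-0.04,0,0.11,0.06,-0.08,0,0.21,0.09,-0.12,0,0.32,0.12,-0.16,0,0.42,0.15,-0.2,0,0.42,0.18,-0.24,0,0.42,0.2,-0.28,0,0.42,0.22,-0.32,0,0.42,0.23,-0.36,0,0.42,0.23,-0.4,0,0.42]' 0
```

```text
t: 1.23
ee_pos: [412.9, 242.5, 202.9]
orientation: [-0.166, 3.136, 0.001]
ft_force: [0.9, 0.5, -0.7]
width: 24.6
grasp_force: 0.0
```

```bash
python3 -m creep '[0.0,-0.03,0,0,0,-0.064,0,0,0,-0.064,-0.04,0,0,-0.064,-0.08,0,0,-0.064,-0.08,0,0,-0.064,-0.08,0]'
python3 - <<'E'
from h import *;import cv2
from workcell import get_obs
from scipy.spatial.transform import Rotation as R
o=get_obs();T=np.eye(4);T[:3,:3]=R.from_rotvec(o["orientation"]).as_matrix();T[:3,3]=o["ee_pos"]
im,d=cams.get_image("wrist");cv2.imwrite("pics/w1.png",im[:,:,::-1]);P=world("wrist",d,T)
print(o["ee_pos"],o["qpos"])
a=np.radians(6.3);Q=P[d>0];D=Q[:,:2]-(719,163);s=D@[np.cos(a),np.sin(a)];l=D@[-np.sin(a),np.cos(a)]
m=(Q[:,2]>40)&(Q[:,2]<54)&(s<-235)&(s>-285)&(abs(l)<60)
print(m.sum(),np.percentile(s[m],[2,50,98]),np.percentile(l[m],[1,99]),np.percentile(Q[m,2],[5,50,95]))
for lo in(-30,20):
    g=m&(abs(l-lo)<10);print(lo,np.median(s[g]))
E
```

```text
t: 1.73
ee_pos: [409.9, 179.3, 121.6]
orientation: [0.166, -3.132, 0.003]
ft_force: [-0.4, 0.8, 0.3]
width: 0.6
grasp_force: 0.0
[409.88575711 179.26406245 121.61899319] [ 3.85675459e-01  2.95064186e-01  2.06855909e+00  1.39260517e-05
  7.82971592e-01 -1.29102818e+00]
885 [-266.21514824 -263.86033377 -262.20570789] [-40.26297946  30.00035748] [41.28502093 44.53375302 49.34420729]
-30 -263.8817498957667
20 -263.77356806240925
```

View pics/w1.png

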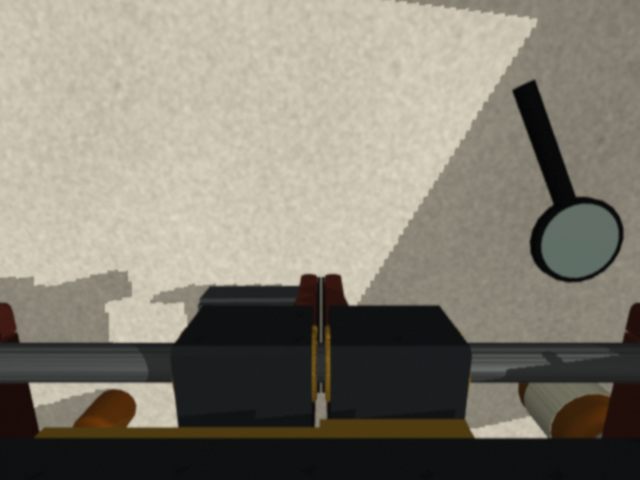

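The wrist view agrees: the lip (200–300,295) has its outer face at s ≈ -264, beyond the shut fingertips at (320,280). I'll line up on the lip centre and descend in front of it.

```bash
python3 -m creep '[0.007,-0.025,0,0,0.014,-0.05,0,0,0.014,-0.05,-0.03,0,0.014,-0.05,-0.06,0,0.014,-0.05,-0.092,0,0.014,-0.05,-0.092,0,0.014,-0.05,-0.092,0]'
```

```text
t: 2.37
ee_pos: [425.7, 130.4, 31.5]
orientation: [0.168, -3.136, 0.0]
ft_force: [0.6, -0.1, 0.7]
width: 0.2
grasp_force: 0.0
```

```bash
python3 -m creep '[0.006,0.001,0,0,0.012,0.001,0,0,0.017,0.002,0,0,0.020,0.002,0,0,0.024,0.003,0,0,0.029,0.003,0,0,0.035,0.004,0,0,0.041,0.0045,0,0,0.047,0.005,0,0,0.053,0.006,0,0]'; python3 -m creep '[0.006,0.001,0,0,0.012,0.001,0,0,0.018,0.002,0,0,0.024,0.003,0,0,0.030,0.003,0,0,0.036,0.004,0,0,0.042,0.005,0,0,0.048,0.005,0,0,0.054,0.006,0,0,0.059,0.0065,0,0]'
```

```text
t: 3.2
ee_pos: [478.9, 136.0, 30.5]
orientation: [0.167, -3.137, 0.0]
ft_force: [0.4, -0.1, -0.3]
width: 0.4
grasp_force: 0.0
t: 4.03
ee_pos: [538.0, 142.5, 30.6]
orientation: [-0.167, 3.137, 0.0]
ft_force: [0.2, 0.4, 0.1]
width: 0.4
grasp_force: 0.0
```

Run:
```python
from h import *;import cv2
im,d=cams.get_image("top")
cv2.imwrite("pics/t2.png",cv2.resize(im[100:300,180:440,::-1],None,fx=3,fy=3,interpolation=cv2.INTER_CUBIC)[:600])
```

```text
(no output)
```

View pics/t2.png

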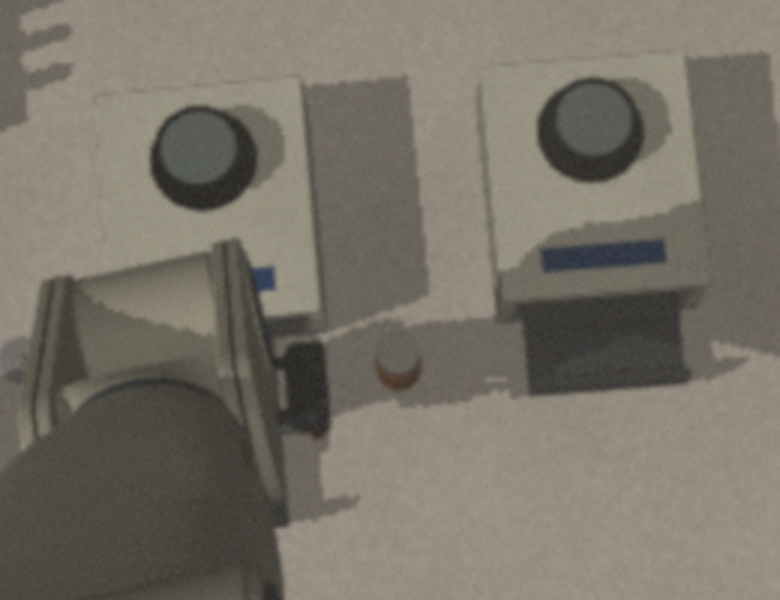

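The arm hides the narrow tray, but it no longer shows where it stood out before, so it has moved in. I'll creep the last stretch and watch the force.

```bash
python3 -m creep '[0.003,0,0,0,0.006,0.0005,0,0,0.009,0.001,0,0,0.011,0.001,0,0,0.012,0.0013,0,0]'; python3 -m creep '[0.001,0,0,0,0.002,0,0,0,0.003,0,0,0,0.003,0,0,0]'
```

```text
t: 4.5
ee_pos: [549.6, 143.7, 30.6]
orientation: [-0.167, 3.137, -0.0]
ft_force: [-0.0, -0.5, -0.6]
width: 0.4
grasp_force: 0.0
t: 4.83
ee_pos: [552.4, 143.8, 30.6]
orientation: [-0.167, 3.137, 0.0]
ft_force: [-0.2, -0.0, -0.6]
width: 0.5
grasp_force: 0.0
```

Run:
```python
from h import *;import cv2
im,d=cams.get_image("scene");P=world("scene",d)
Q=P[d>0];a=np.radians(6.3);D=Q[:,:2]-(719,163);s=D@[np.cos(a),np.sin(a)];l=D@[-np.sin(a),np.cos(a)]
for l0 in(-35,-28,-20,20,28,35):
    print(l0,[(k,int(np.median(Q[g,2])),int(Q[g,2].max())) for k in range(-184,-96,6) for g in[(abs(s-k)<3)&(abs(l-l0)<4)&(Q[:,2]<70)] if g.sum()>2])
cv2.imwrite("pics/s2.png",cv2.resize(im[150:300,320:480,::-1],None,fx=4,fy=4,interpolation=cv2.INTER_CUBIC))
```

```text
-35 [(-184, 1, 29), (-178, 0, 28), (-172, 4, 32), (-166, 2, 29), (-160, 3, 29), (-154, 0, 23), (-148, 1, 30), (-142, 3, 28), (-136, 10, 27), (-130, 5, 25), (-124, 24, 29)]
-28 [(-184, 23, 24), (-178, 23, 26), (-172, 22, 26), (-166, 9, 24), (-160, 25, 29), (-154, 22, 23), (-148, 24, 26), (-142, 21, 23), (-136, 24, 29), (-130, 26, 43), (-124, 28, 40), (-118, 38, 43)]
-20 [(-184, 24, 25), (-178, 24, 26), (-172, 25, 26), (-166, 23, 24), (-160, 24, 26), (-154, 23, 27), (-148, 24, 26), (-142, 23, 39), (-136, 28, 43), (-130, 38, 47), (-124, 41, 48), (-118, 35, 44), (-112, 44, 45)]
20 [(-166, 24, 24), (-130, 42, 46), (-124, 41, 46), (-118, 41, 43), (-112, 41, 43)]
28 [(-166, 26, 28), (-160, 24, 25), (-154, 24, 28), (-124, 40, 41)]
35 [(-166, 28, 34), (-160, 26, 33), (-154, 26, 34), (-148, 28, 36), (-142, 29, 36), (-136, 30, 30)]
```

View pics/s2.png

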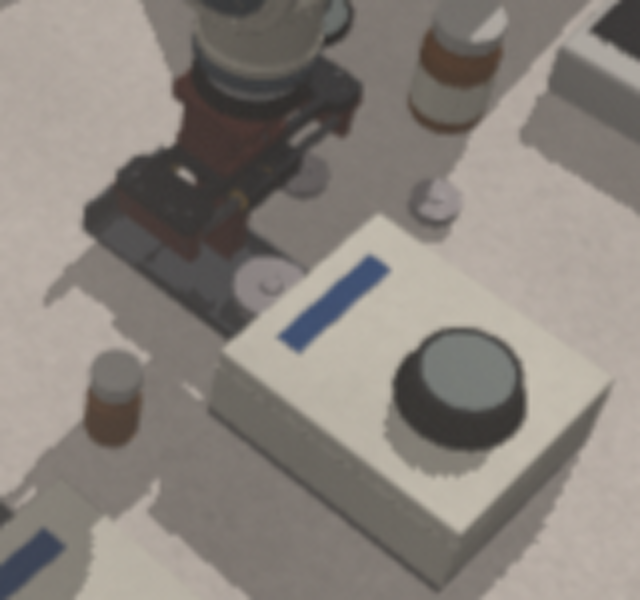

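The picture shows the narrow tray still out, with its lip at crop (95,220). The fingers are over the tray in front of the dish (265,285), so they passed the lip without touching. I'll measure where the fingers really are.

Run:
```python
from h import *;import cv2
from workcell import get_obs
from scipy.spatial.transform import Rotation as R
o=get_obs();print(o["t"],o["ee_pos"],o["qpos"],o["width"])
im,d=cams.get_image("scene");P=world("scene",d)
a=np.radians(6.3);D=P[...,:2]-(719,163);s=D@[np.cos(a),np.sin(a)];l=D@[-np.sin(a),np.cos(a)]
v,u=np.mgrid[:480,:640]
for vv in range(198,226,2):
    print(vv,[(uu,int(s[vv,uu]),int(l[vv,uu]),int(P[vv,uu,2])) for uu in range(340,400,6)])
c=cams.get_calibration("scene")
def px(X):
    x=np.array(c["mtx"])@(np.array(c["R"])@X+np.array(c["t"]));return x[:2]/x[2]
print("tcp px scene",px(o["ee_pos"]))
```

```text
4.8833 [552.27491118 143.71909128  30.57150499] [ 2.33737231e-01  5.92865349e-01  1.84200382e+00 -1.86167055e-05
  7.06756847e-01 -1.44323437e+00] 0.5082982793474129
198 [(340, -296, -5, 0), (346, -258, -22, 47), (352, -184, -89, 166), (358, -168, -83, 174), (364, -157, -73, 175), (370, -146, -63, 176), (376, -152, -27, 141), (382, -136, -24, 152), (388, -194, 96, 2), (394, -178, 104, 9)]
200 [(340, -292, -9, -2), (346, -255, -26, 44), (352, -181, -91, 162), (358, -166, -85, 170), (364, -154, -77, 173), (370, -142, -68, 176), (376, -152, -26, 132), (382, -132, -28, 151), (388, -190, 92, 0), (394, -177, 105, 0)]
202 [(340, -286, -16, 0), (346, -254, -26, 36), (352, -188, -82, 141), (358, -163, -89, 168), (364, -150, -81, 173), (370, -138, -72, 175), (376, -138, -45, 152), (382, -132, -26, 141), (388, -185, 86, 0), (394, -174, 102, -3)]
204 [(340, -279, -23, 2), (346, -255, -24, 24), (352, -186, -84, 135), (358, -163, -87, 158), (364, -143, -89, 177), (370, -134, -76, 173), (376, -136, -46, 147), (382, -152, 5, 88), (388, -182, 83, -3), (394, 308, -709, 1100)]
206 [(340, -275, -27, 0),
[... 1511 characters left out ...]
42)]
220 [(340, -238, -66, 2), (346, -226, -53, 2), (352, -216, -38, -2), (358, -191, -42, 23), (364, -180, -29, 22), (370, -167, -18, 24), (376, -157, -2, 19), (382, -135, -6, 43), (388, -123, 4, 44), (394, -111, 16, 44)]
222 [(340, -233, -71, 1), (346, -219, -60, 5), (352, -210, -45, 0), (358, -196, -34, 2), (364, -172, -39, 30), (370, -161, -25, 26), (376, -151, -10, 23), (382, -131, -11, 42), (388, -118, 0, 44), (394, -94, -9, 75)]
224 [(340, -228, -76, 2), (346, -216, -64, 1), (352, -204, -51, 1), (358, -193, -37, -1), (364, -170, -39, 22), (370, -158, -28, 23), (376, -147, -14, 20), (382, -126, -16, 42), (388, -114, -5, 43), (394, -89, -15, 76)]
tcp px scene [374.15643649 215.19399244]
```

```bash
python3 -m creep '[0,0,0.03,0,0,0,0.06,0,-0.04,-0.0044,0.06,0,-0.08,-0.009,0.06,0,-0.11,-0.012,0.06,0,-0.131,-0.014,0.06,0,-0.131,-0.014,0.06,0]'
python3 - <<'E'
from h import *;import cv2
from workcell import get_obs
im,d=cams.get_image("wrist");cv2.imwrite("pics/w2.png",im[:,:,::-1])
P=world("wrist",d,np.eye(4))
for v in range(262,340,6):print(v,[tuple(np.round(P[v,u]).astype(int).tolist()) if d[v,u] else 0 for u in(300,308,314,326,332,340)])
im,d=cams.get_image("scene");P=world("scene",d);o=get_obs();print(o["ee_pos"])
a=np.radians(6.3);D=P[...,:2]-(719,163);s=D@[np.cos(a),np.sin(a)];l=D@[-np.sin(a),np.cos(a)]
so,lo=(o["ee_pos"][:2]-np.array([719,163]))@np.array([[np.cos(a),-np.sin(a)],[np.sin(a),np.cos(a)]])
m=(abs(l-lo)<16)&(abs(s-so)<16)&(P[...,2]>40)
print(so,lo,m.sum(),np.percentile(P[m][:,2],[0,2,5,50]))
c=cams.get_calibration("scene");x=np.array(c["mtx"])@(np.array(c["R"])@o["ee_pos"]+np.array(c["t"]));x=x[:2]/x[2];print(x)
u0,v0=np.round(x).astype(int);
cv2.imwrite("pics/s3.png",cv2.resize(im[v0-60:v0+60,u0-60:u0+60,::-1],None,fx=5,fy=5,interpolation=cv2.INTER_CUBIC))
E
```

```text
t: 5.52
ee_pos: [415.8, 128.7, 90.2]
orientation: [0.167, -3.132, 0.002]
ft_force: [-1.0, -0.4, 0.4]
width: 0.7
grasp_force: 0.0
262 [(-16, -16, 90), (-17, -10, 91), (-17, -5, 91), (-17, 4, 91), (-17, 9, 91), (-17, 15, 91)]
268 [(-22, -16, 91), (-22, -10, 91), (-21, -5, 90), (-21, 4, 90), (-22, 9, 91), (-22, 15, 91)]
274 [(-27, -16, 91), (12, -6, -21), (12, -3, -20), (12, 3, -21), (12, 5, -21), (-27, 15, 91)]
280 [(11, -9, -28), (12, -5, -29), (12, -3, -29), (12, 3, -29), (12, 5, -29), (12, 9, -29)]
286 [(12, -8, -36), (12, -5, -36), (12, -3, -36), (12, 2, -35), (12, 5, -35), (12, 8, -37)]
292 [(12, -8, -44), (12, -5, -42), (12, -2, -42), (12, 2, -42), (12, 5, -43), (12, 8, -43)]
298 [(12, -8, -48), (12, -5, -49), (12, -2, -49), (12, 2, -49), (12, 5, -49), (12, 8, -49)]
304 [(12, -7, -54), (12, -4, -54), (12, -2, -55), (12, 2, -55), (12, 4, -54), (12, 7, -54)]
310 [(34, -4, -108), (34, -2, -108), (12, -2, -60), (12, 2, -59), (34, 3, -108), (34, 4, -107)]
316 [(33, -4, -110), (34, -2, -111), (12, -2, -65), (12, 2, -64), (33, 3, -110), (33, 4, -110)]
322 [(33, -4, -113), (33, -2, -113), (12, -2, -70), (12, 2, -69), (34, 2, -114), (33, 4, -113)]
328 [(33, -4, -115), (34, -2, -117), (32, -1, -114), (32, 1, -114), (33, 2, -116), (33, 4, -116)]
334 [(33, -4, -118), (34, -2, -119), (33, -1, -116), (32, 1, -115), (34, 2, -119), (33, 4, -118)]
[421.41710501 129.86673078  90.97244815]
-299.42163510323525 -0.2781219614737296 256 [109.78042203 115.04979229 118.40030999 169.10751356]
[341.85605831 176.20254447]
```

View pics/s3.png

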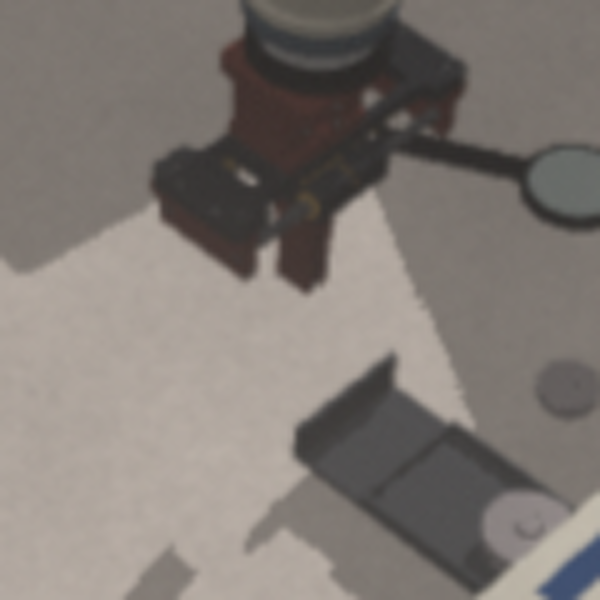

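The shut fingertips end at tool z ≈ -20, so the real tips sit about 20 mm above the reported TCP. Depth from both the wrist and scene cameras agrees. Tray and dish are undisturbed. I'll redo the push with TCP z ≈ 14, which puts the tips at ≈ 34.

```bash
python3 -m creep '[0,0,-0.03,0,0,0,-0.06,0,0,0,-0.077,0,0,0,-0.077,0,0.006,0.0007,-0.077,0,0.012,0.0014,-0.077,0,0.017,0.002,-0.077,0,0.021,0.0024,-0.077,0,0.025,0.0028,-0.077,0,0.029,0.0032,-0.077,0]'; python3 -m creep '[0.003,0.0003,0,0,0.007,0.0008,0,0,0.011,0.0012,0,0,0.015,0.0017,0,0]'
```

```text
t: 6.45
ee_pos: [450.4, 132.9, 14.1]
orientation: [0.167, -3.137, -0.0]
ft_force: [-3.4, 0.4, 1.1]
width: 0.4
grasp_force: 1.4
t: 6.78
ee_pos: [465.4, 134.6, 13.6]
orientation: [0.167, -3.137, 0.0]
ft_force: [-2.8, -0.5, 1.9]
width: 0.3
grasp_force: 1.3
```

Contact now reads about 3 N, so I'll keep pushing.

```bash
python3 -m creep '[0.005,0.0005,0,0,0.011,0.0012,0,0,0.017,0.0019,0,0,0.023,0.0025,0,0,0.029,0.0032,0,0,0.035,0.0039,0,0,0.041,0.0045,0,0,0.047,0.0052,0,0,0.052,0.0057,0,0,0.056,0.0062,0,0]'; python3 -m creep '[0.004,0.0004,0,0,0.008,0.0009,0,0,0.012,0.0013,0,0,0.016,0.0018,0,0,0.019,0.0021,0,0,0.022,0.0024,0,0,0.024,0.0026,0,0,0.025,0.0028,0,0]'
```

```text
t: 7.62
ee_pos: [521.9, 140.9, 13.5]
orientation: [-0.167, 3.137, -0.0]
ft_force: [-2.8, -1.1, 1.3]
width: 0.6
grasp_force: 1.3
t: 8.28
ee_pos: [546.6, 143.7, 13.5]
orientation: [-0.167, 3.137, -0.0]
ft_force: [-2.8, -0.5, 1.2]
width: 0.3
grasp_force: 1.3
```

```bash
python3 -m creep '[0.001,0.0001,0,0,0.002,0.0002,0,0,0.003,0.0003,0,0,0.003,0.0003,0,0]';python3 -m creep '[0.001,0.0001,0,0,0.002,0.0002,0,0,0.002,0.0002,0,0]'
```

```text
t: 8.62
ee_pos: [549.4, 144.0, 13.6]
orientation: [-0.167, 3.137, 0.0]
ft_force: [-2.0, 0.2, -0.4]
width: 0.5
grasp_force: 0.9
t: 8.87
ee_pos: [549.4, 143.9, 13.5]
orientation: [0.166, -3.133, 0.001]
ft_force: [-8.1, -0.3, 4.7]
width: 0.5
grasp_force: 3.9
```

```bash
python3 -m creep '[0.001,0.0001,0,0,0.002,0.0002,0,0,0.002,0.0002,0,0]'; python3 -m creep '[-0.005,-0.0005,0,0,-0.015,-0.0016,0,0,-0.03,-0.0033,0,0,-0.03,-0.0033,0.04,0,-0.03,-0.0033,0.08,0,-0.03,-0.0033,0.1,0,-0.03,-0.0033,0.1,0]'
```

```text
t: 9.12
ee_pos: [549.4, 143.9, 13.4]
orientation: [0.166, -3.13, 0.001]
ft_force: [-13.4, 0.4, 11.9]
width: 0.8
grasp_force: 6.9
t: 9.7
ee_pos: [526.9, 141.9, 118.4]
orientation: [-0.166, 3.127, 0.003]
ft_force: [1.0, 0.2, -0.0]
width: 0.2
grasp_force: 0.0
```

Narrow tray is at its stop: no motion, with force rising to 13 N. Moving over to the wide tray.

```bash
python3 -m creep '[0.005,-0.03,0,0,0.01,-0.06,0,0,0.02,-0.09,0,0,0.03,-0.12,0,0,0.04,-0.15,0,0,0.05,-0.18,0,0,0.06,-0.21,0,0,0.07,-0.24,0,-0.014,0.08,-0.27,0,-0.014,0.084,-0.306,0,-0.014]'; python3 -m creep '[0,0,0,0,0,0,0,0]'
python3 - <<'E'
from h import *;import cv2
from workcell import get_obs
o=get_obs();im,d=cams.get_image("scene");P=world("scene",d);print(o["ee_pos"])
def f(c,a):
    a=np.radians(a);D=P[...,:2]-c;return D@[np.cos(a),np.sin(a)],D@[-np.sin(a),np.cos(a)]
for n,c,a in(("narrow",(719,163),6.3),("wide",(746,-151),5.5)):
    s,l=f(c,a);m=(P[...,2]>43)&(P[...,2]<54)&(s<-135)&(s>-290)&(abs(l)<66)
    if m.any():print(n,m.sum(),np.percentile(s[m],[2,25,50,75,98]),np.percentile(l[m],[2,98]))
cv2.imwrite("pics/s4.png",cv2.resize(im[140:400,180:500,::-1],None,fx=2.3,fy=2.3,interpolation=cv2.INTER_CUBIC))
E
```

```text
t: 10.53
ee_pos: [608.2, -166.0, 112.7]
orientation: [-0.146, 3.137, -0.0]
ft_force: [0.1, -0.3, 0.3]
width: 0.6
grasp_force: 0.0
t: 10.7
ee_pos: [606.9, -166.6, 112.5]
orientation: [0.14, -3.138, -0.0]
ft_force: [0.5, 0.9, -0.1]
width: 0.5
grasp_force: 0.0
[ 606.89984281 -166.59028385  112.47864037]
narrow 62 [-156.40436502 -152.37270002 -150.59823984 -149.8777365  -148.34516307] [-41.96186479  35.50084553]
wide 136 [-166.72403378 -163.05607083 -161.52092794 -160.34805432 -158.68906237] [-64.72075143  62.42193669]
```

View pics/s4.png

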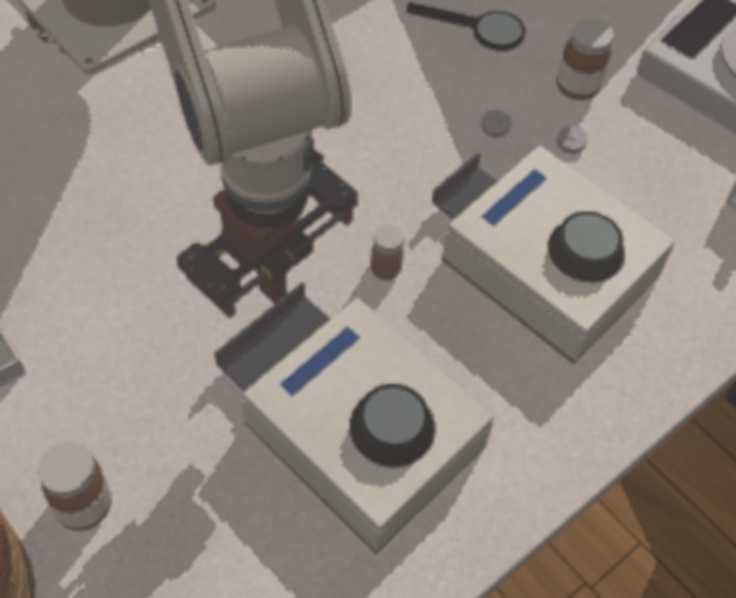

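Narrow tray's lip is home, with its inner face at -151 and the jars in place. The wide tray's lip is at s ≈ -161, so I'll descend behind it.

```bash
python3 -m creep '[0.003,0,-0.03,0,0.003,0,-0.06,0,0.003,0,-0.08,0,0.003,0,-0.09,0,0.003,0,-0.098,0,0.003,0,-0.098,0]'
```

```text
t: 11.25
ee_pos: [609.4, -163.7, 14.3]
orientation: [0.146, -3.136, -0.001]
ft_force: [-0.1, 0.5, 0.1]
width: 0.4
grasp_force: 0.0
```

```bash
python3 -m creep '[-0.004,-0.0004,0,0,-0.008,-0.0008,0,0,-0.011,-0.001,0,0,-0.014,-0.0013,0,0,-0.017,-0.0016,0,0,-0.021,-0.002,0,0,-0.026,-0.0025,0,0,-0.031,-0.003,0,0]'; python3 -m creep '[-0.006,-0.0006,0,0,-0.012,-0.0012,0,0,-0.018,-0.0017,0,0,-0.024,-0.0023,0,0,-0.03,-0.0029,0,0,-0.036,-0.0035,0,0,-0.042,-0.004,0,0,-0.048,-0.0046,0,0,-0.054,-0.0052,0,0,-0.06,-0.0058,0,0]'
```

```text
t: 11.92
ee_pos: [579.8, -168.2, 16.2]
orientation: [-0.145, 3.136, -0.001]
ft_force: [2.1, 0.1, 1.5]
width: 0.5
grasp_force: 1.4
t: 12.75
ee_pos: [518.7, -173.9, 15.6]
orientation: [-0.145, 3.138, -0.0]
ft_force: [2.8, -2.3, 1.5]
width: 0.5
grasp_force: 1.4
```

```bash
python3 -m creep '[-0.005,-0.0005,0,0,-0.010,-0.001,0,0,-0.015,-0.0014,0,0,-0.019,-0.0018,0,0,-0.022,-0.0021,0,0,-0.025,-0.0024,0,0,-0.027,-0.0026,0,0,-0.028,-0.0027,0,0]'; python3 -m creep '[-0.001,0,0,0,-0.002,-0.0002,0,0,-0.003,-0.0003,0,0,-0.003,-0.0003,0,0]';  python3 -m creep '[-0.001,0,0,0,-0.002,-0.0002,0,0,-0.002,-0.0002,0,0]'
```

```text
t: 13.42
ee_pos: [490.9, -176.4, 15.5]
orientation: [0.145, -3.138, -0.0]
ft_force: [2.8, -0.7, -0.0]
width: 0.1
grasp_force: 1.3
t: 13.75
ee_pos: [487.9, -176.6, 15.5]
orientation: [0.145, -3.138, -0.0]
ft_force: [1.9, -0.0, 0.3]
width: 0.6
grasp_force: 0.9
t: 14.0
ee_pos: [486.7, -176.8, 15.5]
orientation: [-0.144, 3.137, 0.0]
ft_force: [4.8, 2.2, -1.7]
width: 0.6
grasp_force: 2.3
```

```bash
python3 -m creep '[-0.001,0,0,0,-0.002,-0.0002,0,0,-0.002,-0.0002,0,0]'
```

```text
t: 14.25
ee_pos: [486.7, -176.9, 15.6]
orientation: [-0.143, 3.134, -0.001]
ft_force: [11.4, 5.7, -8.2]
width: 0.3
grasp_force: 5.8
```

Stopped at the outer stop (s ≈ -260.6, force rising). I'll ease off inward, lift clear and check.

```bash
python3 -m creep '[0.005,0.0005,0,0,0.012,0.001,0,0,0.012,0.001,0.03,0,0.012,0.001,0.06,0,0.012,0.001,0.1,0,-0.01,0.03,0.13,0,-0.04,0.06,0.15,0,-0.06,0.1,0.15,0,-0.08,0.14,0.15,0]'; python3 -m creep '[0,0,0,0,0,0,0,0,0,0,0,0]'
python3 - <<'E'
from h import *;import cv2
im,d=cams.get_image("scene");P=world("scene",d)
for n,c,a in(("narrow",(719,163),6.3),("wide",(746,-151),5.5)):
    a=np.radians(a);D=P[...,:2]-c;s=D@[np.cos(a),np.sin(a)];l=D@[-np.sin(a),np.cos(a)]
    m=(P[...,2]>43)&(P[...,2]<54)&(s<-135)&(s>-290)&(abs(l)<66)
    if m.any():print(n,m.sum(),np.percentile(s[m],[2,25,50,75,98]))
cv2.imwrite("pics/s5.png",cv2.resize(im[100:400,140:540,::-1],None,fx=2,fy=2,interpolation=cv2.INTER_CUBIC))
E
```

```text
t: 15.0
ee_pos: [410.3, -50.3, 166.6]
orientation: [-0.142, 3.137, -0.001]
ft_force: [1.0, 0.5, -0.2]
width: 0.7
grasp_force: 0.0
t: 15.25
ee_pos: [411.6, -50.8, 165.5]
orientation: [-0.146, 3.138, -0.001]
ft_force: [0.5, -1.0, -0.7]
width: 0.4
grasp_force: 0.0
narrow 64 [-156.71648517 -152.91549629 -150.65176303 -149.47420807 -148.16360113]
wide 126 [-273.91268794 -271.54045116 -270.00133221 -269.04456895 -267.33003686]
```

View pics/s5.png

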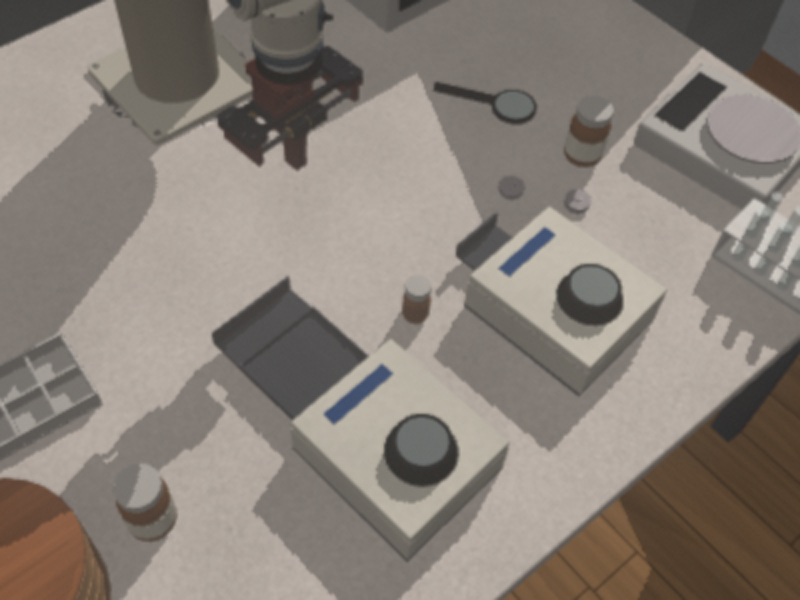

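The wide tray is fully out, with its lip at (250,315). The narrow tray is home, with its lip at (480,240), and everything else is in place.

```bash
python3 -c "
from workcell import ticket;print(ticket.close_job())"
```

```text
the job is handed in; nothing more can be done
None
```

The narrow tray is pushed fully home and the wide tray is drawn out to its stop, in that order; the dish went in with its tray and is now hidden under the housing, so I could not check it directly, and the job is handed in.

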